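# Wake and zero the glaze scale under the bowl

## Robot

A 6-joint arm with a two-finger parallel gripper is mounted at the origin on the work surface. World frame = base frame: x ahead of the robot, y to its left, z up, the work surface at z = 0. Lengths are in m, angles in rad, forces in N, time in s.
With the tool pointing down it reaches from about 0.325 to 0.9 m from the base axis. Payload 6.1 kg.
Tool frame: the origin (TCP) lies midway between the tips of the shut fingers; the grasp point (between the pads) lies 19 mm behind it; z points along the fingers, y is the line along which they close (so a half turn about z gives the same grasp; the last joint's range is limited). The gripper opens to 87 mm and grips with 3 to 60 N. Pads are 19 mm wide; open, the fingers measure 117 mm over their backs; the gripper's body (75 mm by 190 mm) begins 51 mm behind the grasp point.
Start: joints at [-0.126, 0.22, 1.526, -0, 1.395, -0.126], TCP at [0.625, -0, 0.223] pointing down, gripper open.
Joint ranges: [-2.98, 2.98], [-0.91, 2.08], [0.09, 2.57], [-1.24, 4.39], [0.2, 2.65], [-2.68, 2.68]. Speed limits (rad/s): [2.57, 2.57, 3.01, 3.14, 3.14, 3.14].

## Interface

Orientations are given as a unit quaternion [x, y, z, w].
In Python, from cell import bot gives the robot as it stands. The module is installed in compiled form; this text tells all that it offers.
- The arm moves only by the tool play_rows, never from a script. Its argument "plan" is one flat list of numbers, 7 for each row, row after row: the turn, a rotation vector about the world's x, y, z in units of 6 degrees (1.0 is 6 degrees), then the shift along the world's x, y, z in m, then the finger opening in m, from 0 to 0.087. A call has 1 to 8 rows; each row shifts and turns the commanded pose from where the row before left it; what a row does not reach is not made up. A row lasts 1/10 s, in which the tool goes at most 50 mm and 8.59 degrees, less where a joint would pass 70% of its speed; a pose out of reach is approached as far as the arm can. A call with a gripper value outside its range is refused whole. The fingers move at their own pace and stop on an object; "newtons" is the grip in N (left out, the last holds). Time passes only in rows, so rows that do not move let the fingers close. It gives the time, the measured TCP pose, the force, the opening and the grip force at its end, in the units of the state.
- bot.observe(): the state, without advancing time (a new reading comes with each control period).
- bot.get_image(name): name is "scene" or "side" or "wrist"; returns (picture, depth): 480x640x3 uint8, blue, green, red; 480x640 float32, m along the optical axis (not along the pixel's ray), 0 where there is no reading.
- bot.camera_params(name): a dict with "mtx" (3x3 intrinsics, pixels), "R" (3x3) and "t" (3): a world point X has camera coordinates R X + t; the wrist camera has in their place "tool_from_camera" (4x4, takes a point from camera to tool coordinates, whose origin is the TCP and whose axes are the flange's). Camera axes: x right, y down, z forward; pixel columns grow to the right and rows downward; lengths in m; the calibration is good to about 2 mm. A picture is of the moment at which its call begins: read the wrist's pose just before it. camera_params takes no time and is no camera call.
- bot.hand_in(): hands the job in; it is judged then, once.
Trained networks look in the newest picture that a camera, given by its name, has taken for a name from the list of things; names that differ only in an ending like _2 or _b are one class to them, and where a whole thing is asked for, a point or a joint stands for the part that bears it (a point fixed in the world has none). Each returns a list of dicts, best first, with "confidence" (0 to 1); they miss things now and then, are a little off and sometimes report something else, mostly with a low value. They report only what shows in the picture. A call takes as long as a camera call.
- bot.find_in(camera, label): "location" ([x, y, z] in m, in world coordinates, good to about 4 mm: the middle of the surface that is visible of it).
- bot.mark_of(camera, label): "location" ([x, y, z] in m, in world coordinates, good to about 4 mm: a listed point, or the origin of a listed thing).
The state is a dict: "t": time; "qpos": joint angles; "joint_velocities": joint speeds; "joint_torque": joint torques, N m; "position": TCP position; "tool_rot": TCP orientation; "wrist_force": force on the tool from outside, world axes, zero at the start; "torque": the same for the moment, N m; "grip_width": finger opening in m; "grasp_force": force on a finger pad.
Only numpy, scipy, OpenCV 4.12 (cv2) and the standard library are available. Lean on these libraries where they do the work, as an engineer would, in place of code of your own. Each camera call takes 0.05 s, during which the arm holds its last target. There are 200 camera calls.

## Task

Get the scale that carries the empty mixing bowl ready for weighing glaze: with closed fingertips press its round key lightly down and let it spring back up, then press its wide bar key lightly down, and withdraw. Do not press any other key on either scale, and leave the bowl and everything else on the table where it stands.

Things in the scene. Friction and masses are not known exactly. Their poses are not given: they have to be found in the camera images.
- scale_a: the scale that carries the bowl (left or right, both scales alike): grey, fixed, 190 (x) by 230 mm (y), casing top at 34 mm. Origin on the table under its centre, z up; front edge with the row of three keys towards -x, facing the robot, turned up to 0.3 rad. Round steel pan 136 mm across, top at 46 mm, centre at x +22 mm. A push over 30 N with the fingers counts as rough.
- power_a_top (a point): centre of the top face of the white round key (20 mm across) on the scale that carries the bowl, at x -70, y +75 mm in the scale's frame, the left end of the row as the robot sees it; 43 mm above the table when up, 9 mm proud of the casing; moves down with the key
- power_a (a joint): travel of that key, power_a: 0 up, 0.006 m fully down (straight down). Springs back by itself; starts to move at about 1.2 N, fully down at 4 N; it registers when pushed down more than 3.5 mm
- tare_a_top (a point): centre of the top face of the white wide bar key (46 mm wide along the scale's y, 18 mm along x) on the scale that carries the bowl, at x -70, y 0 mm in the scale's frame, the middle of the row; 43 mm above the table when up, 9 mm proud of the casing; moves down with the key
- tare_a (a joint): travel of that key, tare_a: 0 up, 0.006 m fully down (straight down). Springs back by itself; starts to move at about 1.2 N, fully down at 4 N; it registers when pushed down more than 3.5 mm
- units_a_top (a point): centre of the top face of the white small square key (18 by 18 mm) on the scale that carries the bowl, at x -70, y -75 mm in the scale's frame, the right end of the row as the robot sees it; 43 mm above the table when up, 9 mm proud of the casing; moves down with the key
- units_a (a joint): travel of that key, units_a: 0 up, 0.006 m fully down (straight down). Springs back by itself; starts to move at about 1.2 N, fully down at 4 N; it registers when pushed down more than 3.5 mm
- scale_b: the other scale, that carries the mug (left or right, both scales alike): grey, fixed, 190 (x) by 230 mm (y), casing top at 34 mm. Origin on the table under its centre, z up; front edge with the row of three keys towards -x, facing the robot, turned up to 0.3 rad. Round steel pan 136 mm across, top at 46 mm, centre at x +22 mm. A push over 30 N with the fingers counts as rough.
- power_b_top (a point): centre of the top face of the white round key (20 mm across) on the other scale, that carries the mug, at x -70, y +75 mm in the scale's frame, the left end of the row as the robot sees it; 43 mm above the table when up, 9 mm proud of the casing; moves down with the key
- power_b (a joint): travel of that key, power_b: 0 up, 0.006 m fully down (straight down). Springs back by itself; starts to move at about 1.2 N, fully down at 4 N; it registers when pushed down more than 3.5 mm
- tare_b_top (a point): centre of the top face of the white wide bar key (46 mm wide along the scale's y, 18 mm along x) on the other scale, that carries the mug, at x -70, y 0 mm in the scale's frame, the middle of the row; 43 mm above the table when up, 9 mm proud of the casing; moves down with the key
- tare_b (a joint): travel of that key, tare_b: 0 up, 0.006 m fully down (straight down). Springs back by itself; starts to move at about 1.2 N, fully down at 4 N; it registers when pushed down more than 3.5 mm
- units_b_top (a point): centre of the top face of the white small square key (18 by 18 mm) on the other scale, that carries the mug, at x -70, y -75 mm in the scale's frame, the right end of the row as the robot sees it; 43 mm above the table when up, 9 mm proud of the casing; moves down with the key
- units_b (a joint): travel of that key, units_b: 0 up, 0.006 m fully down (straight down). Springs back by itself; starts to move at about 1.2 N, fully down at 4 N; it registers when pushed down more than 3.5 mm
- bowl: white empty mixing bowl on the pan of scale_a, rim 112 mm across, 42 mm high, rim 88 mm above the table; loose, origin at the centre of its underside
- mug: white mug with a handle on the pan of scale_b, 76 mm across, 85 mm high, its top 131 mm above the table; loose, origin at the centre of its underside
- jar: glass jar, 56 mm across, 75 mm high, loose on the table between the two scales; origin under its centre
- brush: brush lying loose, at most 30 mm high, on the table in front of the scales on the robot's side, along its x axis
- slat: wooden slat, 26 by 220 mm, 8 mm thick, lying loose in front of the scales on the robot's side; origin under its centre
- glaze: white glaze jar, 68 mm across, 100 mm high, loose at the far left of the scales; origin under its centre
- beaker: terracotta beaker, 72 mm across, 100 mm high, loose at the far right of the scales; origin under its centre

How it is judged:
On the way, in this order (a step that is already met when the one before it is completed fails the run):
1. the round key of the bowl's scale is pressed down more than 3.5 mm by the fingers (value of joint power_a above 0.0035 m and value of joint tare_a below 0.001 m and contact force between the fingers and scale_a above 0.5 N), for 0.05 s.
2. the round key is up again (value of joint power_a below 0.001 m), for 0.05 s.
3. the wide bar key of the bowl's scale is pressed down more than 3.5 mm by the fingers, the round key being up (value of joint tare_a above 0.0035 m and value of joint power_a below 0.001 m and contact force between the fingers and scale_a above 0.5 N), for 0.05 s.
At the end, for the whole second after the job is handed in: All six keys are up (less than 1 mm of travel), the bowl stands upright and still on its pan, and every loose thing is within 10 mm of where it began (value of joint each of power_a, power_b, tare_a, tare_b, units_a, units_b below 0.001 m and distance of each of bowl, mug, jar, brush, slat, glaze, beaker from where it was at the start of the episode below 0.01 m and linear speed of bowl below 0.02 m/s and angle between bowl's own z axis and vertical below 0.1 rad and z of bowl in the frame of scale_a above 0.042 m); the robot touches nothing.
It fails at once if any key but the round key and the bar key of the bowl's scale is pressed (more than 2 mm) (value of joint any of power_b, tare_b, units_a, units_b above 0.002 m).
It fails at once if a loose thing is moved or lifted more than 10 mm (distance of any of bowl, mug, jar, brush, slat, glaze, beaker from where it was at the start of the episode above 0.01 m).
It fails at once if a scale is pushed with more than 30 N (contact force between the fingers and scale_a above 30 N or contact force between the fingers and scale_b above 30 N).
It also fails if it takes over 35 s, if anything falls off the work surface, if the arm or the gripper's body presses on something with over 40 N, if the wrist force passes 120 N, or if a joint passes its speed limit or range.

## Working session

There is one attempt and no reset: what is moved stays moved. The work goes in short steps, Python scripts to look and compute and a tool call to move; the robot and the scene stay as the last step left them, time stands still between calls to the robot, and variables do not carry over. Pictures are saved under pics/ and viewed, at most 10 in all, crops included, and the job is handed in when it is done.

Besides the shell and the picture viewer there is one more tool, called after "Emit:" by a JSON object that holds its "method" and its "body". play_rows: Moves the arm, as the interface text tells. Its arguments: {"type":"object","properties":{"plan":{"type":"array"},"newtons":{"type":"number"}},"required":["plan"]}

```bash
mkdir -p pics
python3 - <<'E'
from cell import bot
import cv2
s=bot.observe();print(s['t'],s['position'],s['tool_rot'],s['wrist_force'])
for c in ['scene','wrist']:
    im,d=bot.get_image(c);cv2.imwrite(f'pics/{c}0.png',im)
    for l in ['bowl','mug','power_a_top','tare_a_top','units_a_top','scale_a']:
        print(c,l,[([round(float(v),3) for v in r['location']],round(float(r['confidence']),2)) for r in bot.mark_of(c,l)])
E
```

```text
0.0 [6.24371712e-01 6.22105672e-05 2.21457031e-01] [ 7.07101817e-01  7.07111077e-01 -5.96418328e-04 -7.68634985e-04] [ 0.30163057  0.63846811 -0.22728693]
scene bowl [([0.557, 0.301, 0.041], 0.74), ([0.647, -0.225, 0.049], 0.69)]
scene mug [([0.668, 0.223, 0.048], 0.75), ([0.551, -0.212, 0.041], 0.24)]
scene power_a_top [([0.664, 0.009, 0.001], 0.67), ([0.561, -0.13, 0.043], 0.56), ([0.522, 0.439, 0.002], 0.36)]
scene tare_a_top [([0.552, -0.211, 0.04], 0.59)]
scene units_a_top []
scene scale_a [([0.631, 0.233, 0.002], 0.84), ([0.621, -0.22, -0.002], 0.79), ([0.415, -0.161, 0.0], 0.32), ([0.523, 0.444, 0.005], 0.23)]
wrist bowl []
wrist mug []
wrist power_a_top [([0.562, -0.136, 0.045], 0.54)]
wrist tare_a_top [([0.552, -0.212, 0.045], 0.47)]
wrist units_a_top []
wrist scale_a [([0.621, -0.218, -0.005], 0.66)]
```

View pics/scene0.png

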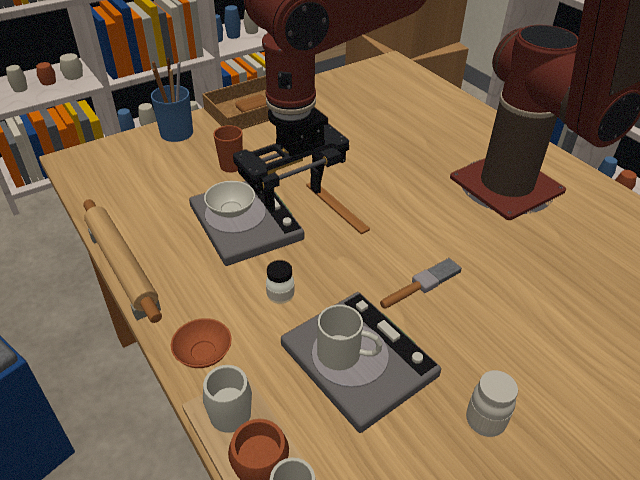

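View pics/wrist0.png

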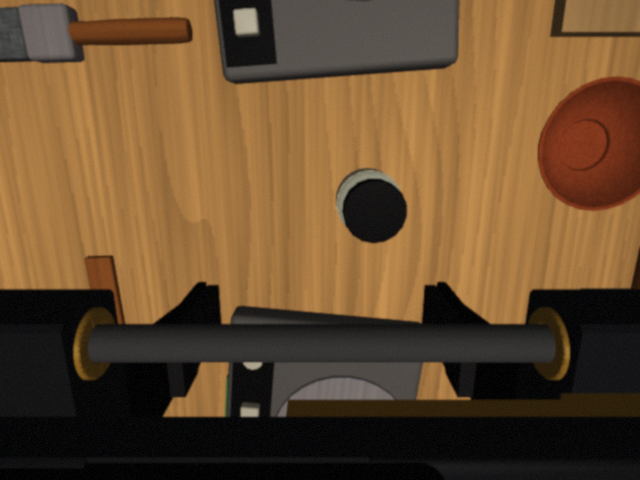

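The bowl scale is the right one (bowl at about px 230,200 in the scene picture; keys at 287,222 and 277,205). The round key is near (0.562,-0.133) and the bar near (0.552,-0.212), 79 mm apart against the expected 75. I'll close the fingers and go to a hover.

Emit:
{"method": "play_rows", "body": {"plan": [0,0,0,-0.016,-0.033,-0.02,0,0,0,0,-0.016,-0.033,-0.02,0,0,0,0,-0.016,-0.033,-0.02,0,0,0,0,-0.016,-0.034,-0.02,0,0,0,0,0,0,0,0,0,0,0,0,0,0,0,0,0,0,0,0,0,0], "newtons": 10}}

```text
t: 1.4
position: [0.562, -0.1325, 0.1436]
tool_rot: [0.707, 0.707, 0.001, 0.001]
wrist_force: [0.2, -0.0, 0.3]
grip_width: 0.039
grasp_force: 0.0
```

Run:
```python
from cell import bot
import cv2
s=bot.observe();print(s['t'],s['position'],s['tool_rot'],s['wrist_force'],s['grip_width'])
for c in ['wrist','side']:
    im,d=bot.get_image(c);cv2.imwrite(f'pics/{c}1.png',im)
    for l in ['power_a_top','tare_a_top','units_a_top','scale_a']:
        print(c,l,[([round(float(v),3) for v in r['location']],round(float(r['confidence']),2)) for r in bot.mark_of(c,l)])
```

```text
1.4 [ 0.5619867  -0.1325361   0.14355248] [7.06982736e-01 7.07230280e-01 5.58314728e-04 6.56099951e-04] [ 0.206611   -0.04270126  0.31232421] 0.03897269998804502
wrist power_a_top [([0.567, -0.135, 0.046], 0.87), ([0.556, -0.208, 0.044], 0.54)]
wrist tare_a_top [([0.556, -0.21, 0.044], 0.67)]
wrist units_a_top []
wrist scale_a []
side power_a_top [([0.56, -0.136, 0.047], 0.38)]
side tare_a_top [([0.554, -0.213, 0.041], 0.73), ([0.674, 0.224, 0.047], 0.44)]
side units_a_top [([0.549, -0.288, 0.042], 0.55)]
side scale_a [([0.633, 0.231, 0.002], 0.71), ([0.623, -0.216, 0.001], 0.59)]
```

View pics/wrist1.png

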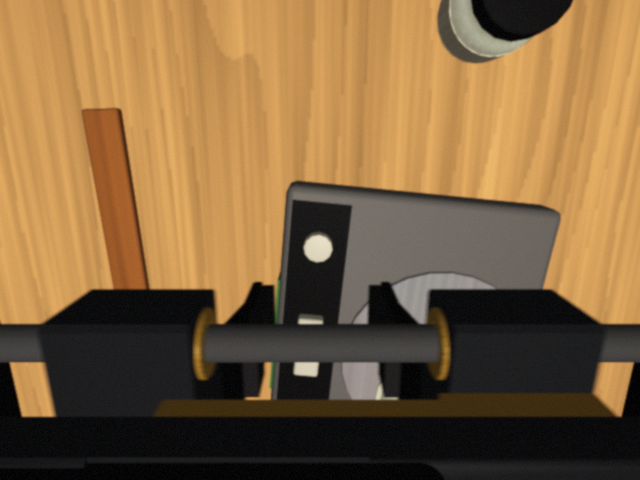

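View pics/side1.png

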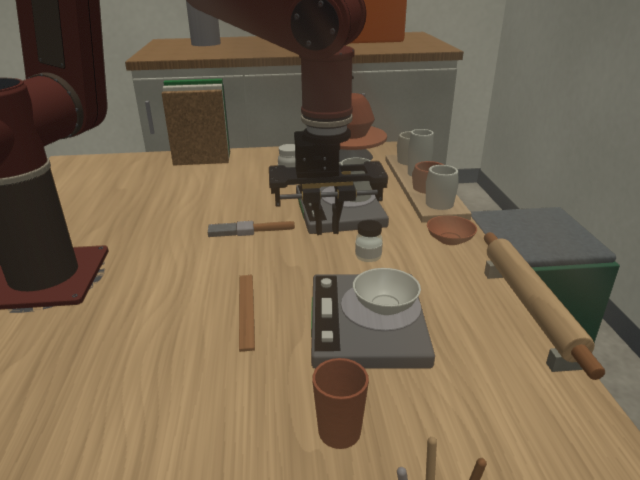

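Wrist picture: round key at (318,248), bar at (309,345), both partly behind the gripper bar. The side picture agrees with the bowl scale being the near one. I'll compute the key positions from these pixels as a check.

Run:
```python
from cell import bot
import numpy as np
from scipy.spatial.transform import Rotation as R
s=bot.observe();p=bot.camera_params('wrist');T=np.array(p['tool_from_camera'])
r=R.from_quat(s['tool_rot']).as_matrix()
def plane(o,d,z): return o+d*(z-o[2])/d[2]
for uv in [(318,248),(309,345)]:
    d=r@T[:3,:3]@np.linalg.inv(p['mtx'])@[*uv,1]; o=r@T[:3,3]+s['position']; print(plane(o,d,.043))
p=bot.camera_params('side');Rm=np.array(p['R'])
for uv in [(326,283),(327,308),(327,337)]:
    print('side',plane(-Rm.T@p['t'],Rm.T@np.linalg.inv(p['mtx'])@[*uv,1],.043))
```

```text
[ 0.55848792 -0.13566207  0.043     ]
[ 0.55197748 -0.20766816  0.043     ]
side [ 0.56088926 -0.14580712  0.043     ]
side [ 0.5543605  -0.22043276  0.043     ]
side [ 0.54603692 -0.29475164  0.043     ]
```

Round key ≈ (0.560,-0.136), bar ≈ (0.553,-0.211).

Emit:
{"method": "play_rows", "body": {"plan": [0,0,0,-0.003,-0.004,0,0,0,0,0,0,0,0,0,0,0,0,0,0,0,0,0,0,0,0,0,0,0,0,0,0,0,0,-0.03,0,0,0,0,0,0,-0.03,0,0,0,0,0,0,-0.025,0,0,0,0,0,0,0,0]}}

```text
t: 2.7
position: [0.5547, -0.1358, 0.0535]
tool_rot: [0.707, 0.707, -0.002, -0.004]
wrist_force: [-0.9, 1.0, -0.5]
grip_width: 0.0003
grasp_force: 0.0
```

Run:
```python
from cell import bot
import cv2,numpy as np
s=bot.observe();print(s['t'],s['position'],s['wrist_force'],s['grip_width'])
a,_=bot.get_image('side');b,_=bot.get_image('scene')
cv2.imwrite('pics/close2.png',np.hstack([cv2.resize(a[210:360,260:410],(400,400),interpolation=2),cv2.resize(b[130:280,190:340],(400,400),interpolation=2)]))
```

```text
2.7 [ 0.55474646 -0.13575417  0.05350273] [-0.87411711  1.03524177 -0.47032596] 0.0003152190033257894
```

View pics/close2.png

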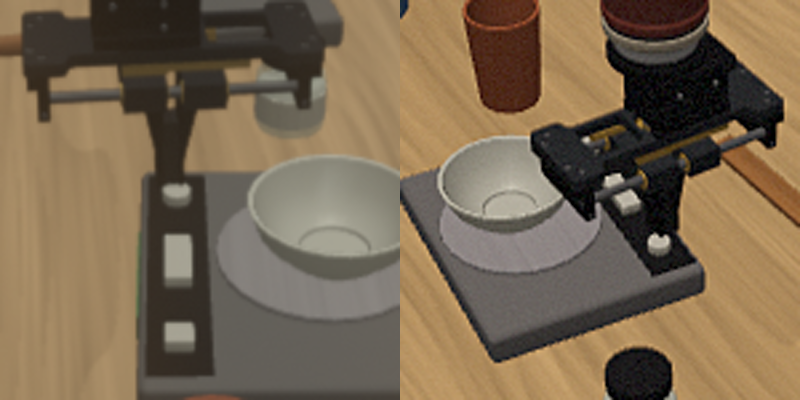

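The tip is just above the round key, about 4 mm too close to the robot in x (side crop: tip at col 170, key at 177). I'll let it settle.

Emit:
{"method": "play_rows", "body": {"plan": [0,0,0,0.002,0,0,0,0,0,0,0,0,0,0,0,0,0,0,0,0,0]}}

```text
t: 3.1
position: [0.5611, -0.1374, 0.0591]
tool_rot: [0.707, 0.707, 0.001, 0.001]
wrist_force: [0.1, 0.6, 0.4]
grip_width: 0.0003
grasp_force: 0.0
```

Emit:
{"method": "play_rows", "body": {"plan": [0,0,0,0,0.001,-0.006,0,0,0,0,0,0,-0.005,0,0,0,0,0,0,-0.003,0,0,0,0,0,0,-0.002,0,0,0,0,0,0,-0.001,0,0,0,0,0,0,-0.001,0,0,0,0,0,0,0,0]}}

```text
t: 3.8
position: [0.5599, -0.1359, 0.0395]
tool_rot: [0.707, 0.707, -0.0, -0.0]
wrist_force: [-2.3, 1.0, 2.9]
grip_width: 0.0003
grasp_force: 1.4
```

Emit:
{"method": "play_rows", "body": {"plan": [0,0,0,0,0,-0.001,0,0,0,0,0,0,-0.001,0,0,0,0,0,0,0,0]}}

```text
t: 4.1
position: [0.5601, -0.136, 0.0376]
tool_rot: [0.707, 0.707, 0.0, 0.0]
wrist_force: [-1.8, 1.0, 2.7]
grip_width: 0.0003
grasp_force: 1.8
```

Emit:
{"method": "play_rows", "body": {"plan": [0,0,0,0,0,-0.0007,0,0,0,0,0,0,0,0]}}

```text
t: 4.3
position: [0.5602, -0.1361, 0.0374]
tool_rot: [0.707, 0.707, 0.0, 0.0]
wrist_force: [-2.4, 2.4, 8.0]
grip_width: 0.0005
grasp_force: 3.3
```

Run:
```python
from cell import bot
import cv2,numpy as np
s=bot.observe();print(s['t'],s['position'],s['wrist_force'],s['grip_width'])
a,_=bot.get_image('side');b,_=bot.get_image('scene')
print(bot.observe()['wrist_force'])
cv2.imwrite('pics/close3.png',np.hstack([cv2.resize(a[240:340,280:380],(400,400),interpolation=2),cv2.resize(b[180:280,230:330],(400,400),interpolation=2)]))
```

```text
4.3 [ 0.56017877 -0.13606383  0.0373718 ] [-2.44812847  2.37330365  7.96893986] 0.0004991382710306531
[-3.63245473  1.4487472   6.33771303]
```

View pics/close3.png

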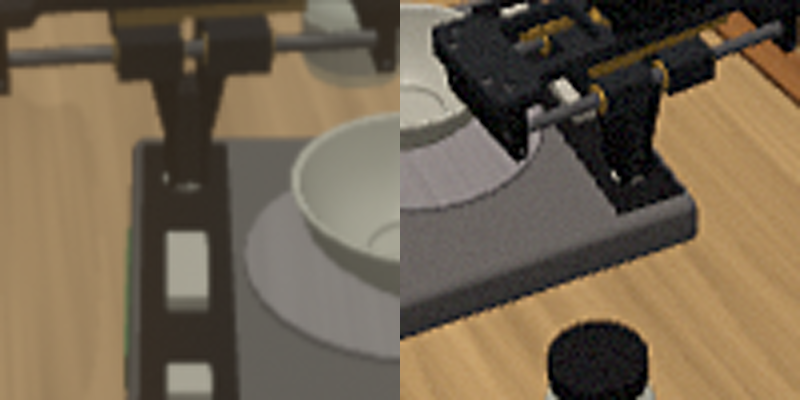

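The force jumped to about 7 N at z 0.037, so the key has bottomed; the picture shows it covered and sunk. Now lift, wait and move over the bar.

Emit:
{"method": "play_rows", "body": {"plan": [0,0,0,0,0,0.011,0,0,0,0,0,0,0.011,0,0,0,0,0,0,0,0,0,0,0,-0.002,-0.025,0,0,0,0,0,-0.003,-0.025,0,0,0,0,0,-0.002,-0.025,0,0,0,0,0,0,0,0,0,0,0,0,0,0,0,0]}}

```text
t: 5.2
position: [0.5528, -0.2112, 0.0587]
tool_rot: [0.708, 0.707, 0.0, -0.0]
wrist_force: [-0.6, 0.5, -0.2]
grip_width: 0.0007
grasp_force: 0.0
```

Run:
```python
from cell import bot
import cv2,numpy as np
s=bot.observe();print(s['t'],s['position'],s['wrist_force'],s['grip_width'])
a,_=bot.get_image('side');b,_=bot.get_image('scene')
cv2.imwrite('pics/close4.png',np.hstack([cv2.resize(a[250:350,280:380],(400,400),interpolation=2),cv2.resize(b[160:260,230:330],(400,400),interpolation=2)]))
```

```text
5.2 [ 0.55280758 -0.21120235  0.05868685] [-0.55826736  0.47784807 -0.23680668] 0.0006878545309446337
```

View pics/close4.png

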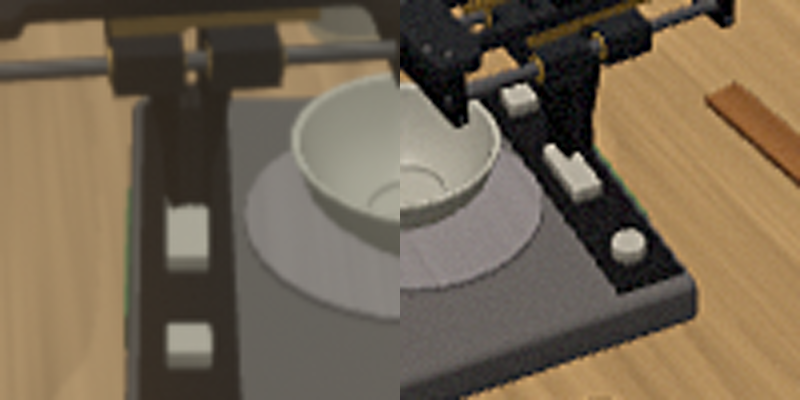

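The round key is up again (crop 628,245), and the tip hangs over the bar, centred in x. Now press.

Emit:
{"method": "play_rows", "body": {"plan": [0,0,0,0,0,-0.006,0,0,0,0,0,0,-0.005,0,0,0,0,0,0,-0.003,0,0,0,0,0,0,-0.002,0,0,0,0,0,0,-0.002,0,0,0,0,0,0,-0.002,0,0,0,0,0,0,0,0]}}

```text
t: 6.0
position: [0.5531, -0.2108, 0.0388]
tool_rot: [0.707, 0.707, 0.0, -0.0]
wrist_force: [-0.8, 3.3, 3.3]
grip_width: 0.0004
grasp_force: 1.6
```

Emit:
{"method": "play_rows", "body": {"plan": [0,0,0,0,0,-0.001,0,0,0,0,0,0,-0.0005,0,0,0,0,0,0,0,0]}}

```text
t: 6.3
position: [0.5531, -0.211, 0.0375]
tool_rot: [0.707, 0.707, 0.0, 0.0]
wrist_force: [-0.5, 1.6, 3.9]
grip_width: 0.0004
grasp_force: 1.9
```

Emit:
{"method": "play_rows", "body": {"plan": [0,0,0,0,0,-0.0007,0,0,0,0,0,0,0,0]}}

```text
t: 6.5
position: [0.5532, -0.211, 0.0373]
tool_rot: [0.707, 0.707, 0.0, 0.0]
wrist_force: [-1.3, 2.5, 7.7]
grip_width: 0.0002
grasp_force: 3.7
```

Bottomed again, so withdraw straight up.

Emit:
{"method": "play_rows", "body": {"plan": [0,0,0,0,0,0.015,0,0,0,0,0,0,0.03,0,0,0,0,0,0,0.04,0,0,0,0,0,0,0.04,0,0,0,0,0,0,0.03,0,0,0,0,0,0,0,0,0,0,0,0,0,0,0]}}

```text
t: 7.2
position: [0.5535, -0.2115, 0.1929]
tool_rot: [0.707, 0.707, 0.0, 0.001]
wrist_force: [-0.6, 0.2, -0.5]
grip_width: 0.0005
grasp_force: 0.0
```

Run:
```python
from cell import bot
import cv2,numpy as np
print(bot.observe()['position'])
a,_=bot.get_image('side');b,_=bot.get_image('scene')
cv2.imwrite('pics/end.png',np.hstack([a[200:440,200:460],b[120:360,180:440]]))
```

```text
[ 0.55345239 -0.2115471   0.19291813]
```

View pics/end.png

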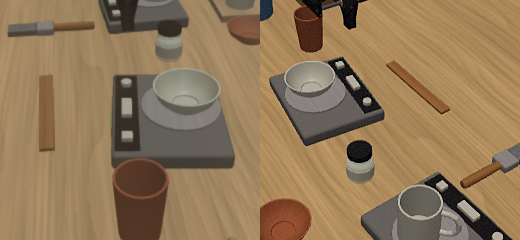

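All keys are up, the bowl and the other things are in place, and the arm is clear.

```bash
python3 -c "
from cell import bot
print(bot.hand_in())"
```

```text
the job is handed in; nothing more can be done
None
```

I pressed the round key on the bowl's scale fully down and let it spring back up, then pressed the bar key fully down and withdrew; the job is handed in, the last pictures show all keys up and nothing moved, and no verdict was returned.

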